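# Mix a sample tube on the touch-mode vortex mixer

### The arm

A 7-joint arm with a two-finger parallel gripper is mounted at the origin on the work surface. World frame = base frame: x ahead of the robot, y to its left, z up, the work surface at z = 0. Lengths are in m, angles in rad, forces in N, time in s.
With the tool pointing down it reaches from about 0.35 to 0.9 m from the base axis. Payload 19.9 kg.
Tool frame: the origin (TCP) lies at the very end of the fingers, on their centre line; the grasp point (between the pads) lies 19 mm behind it; z points along the fingers, y is the direction in which the jaws open and shut (so a half turn about z gives the same grasp; the last joint's range is limited). The gripper opens to 94 mm and grips with 3 to 60 N. Pads are 16 mm wide; open, the fingers measure 119 mm over their backs; the gripper's body (75 mm by 177 mm) begins 78 mm behind the grasp point.
Start: joints at [1.085, 0.417, -0.01, 1.614, 0.005, 1.111, -0.053], TCP at [0.268, -0.564, 0.205] pointing down, gripper open.
Joint ranges: [-2.81, 2.81], [-0.39, 2.02], [-1.27, 1.25], [0.06, 2.57], [-1.19, 4.33], [0.19, 2], [-2.82, 2.82]. Speed limits (rad/s): [1.89, 1.89, 2.39, 2.39, 3.01, 3.01, 3.01].

### API

Orientations are given as a unit quaternion [w, x, y, z].
In Python, from rig import robot gives the robot as it stands.
- The arm moves only by the tool servo_tool, never from a script. Its argument "rows" is a list of rows, each a list of 6 numbers: the shift along the tool's x, y, z in m, then the turn, a rotation vector about the tool's x, y, z in degrees. A call has 1 to 8 rows; each row is the pose to reach, as a shift and turn from the pose commanded when the call began, along the tool's axes at that moment; what a row does not reach only later rows make up. A row lasts 1/12 s, in which the tool goes at most 41.7 mm and 7.16 degrees, less where a joint would pass 70% of its speed; a pose out of reach is approached as far as the arm can. A call with a gripper value outside its range is refused whole. "grip" is the closure in counts, from 0 (fully open) to 255 (shut), set as the call begins (left out, the last holds). The fingers move at their own pace and stop on an object; "newtons" is the grip in N (left out, the last holds). Time passes only in rows, so rows that repeat a pose let the fingers close. It gives the time, the measured TCP pose, the force and the opening at its end, in the units of the state.
- robot.state(): the state, without advancing time (a new reading comes with each control period).
- robot.snapshot(name): name is "scene" or "top"; returns a dict with "img" (420x560x3 uint8, red, green, blue), "depth" (420x560 float32, m along the optical axis (not along the pixel's ray), 0 where there is no reading), "intrinsics" (3x3 intrinsics, pixels), "xyz" and "rotation" of the camera in the world. Camera axes: x right, y up, looking along -z (the intrinsics and any distortion apply to the point x, -y, -z); pixel columns grow to the right and rows downward; lengths in m; the calibration is good to about 2 mm. A picture is of the moment at which its call begins.
- robot.close_job(): hands the job in, once; it reports no verdict.
The state is a dict: "time_s": time; "joint_positions": joint angles; "joint_vel": joint speeds; "tau": joint torques, N m; "position": TCP position; "tcp_rot": TCP orientation; "contact_force": force on the tool from outside, world axes, zero at the start; "wrist_torque": the same for the moment, N m; "opening": finger opening in m.
Only numpy, scipy, OpenCV 4.12 (cv2) and the standard library are available. Lean on these libraries where they do the work, as an engineer would, in place of code of your own. Each camera call takes 0.05 s, during which the arm holds its last target.

### The job

Mix the blue-capped sample tube on the vortex mixer: press the green standby key, then, once that has sprung back, the white touch-mode key; then take the blue-capped tube out of the rack and press its pointed end down into the mixer's rubber cup, upright, until the cup has sunk about 5 mm, half-way down its travel. Keep it there for at least two seconds, and finish while still holding the tube pressed down like that: do not let go or ease off. Leave the orange continuous key, the speed dial, the other two tubes, the beaker and the bottle alone.

Things in the scene. Friction and masses are not known exactly. Their poses are not given: they have to be found in the camera images.
- mixer: Vortex mixer, off-white box 230 mm deep (x) by 180 wide (y), teal stripe, fixed. Origin: centre of its underside; z up; its front (-x) faces the robot. The front 95 mm of its top is a dark panel sloping 15 degrees down to the front (55 mm high at the front edge, 80 mm at its rear); then a flat deck 82 mm high with the black rubber cup, axis 45 mm behind the origin. Its shaking is not simulated.
- standby_key_top (a point): Centre of the top of the green standby key, round, 18 mm across, 8 mm proud of the panel. Its z axis is the panel's normal (15 degrees off vertical, leaning to the mixer's front); it is pushed along -z. The keys stand in a row, 40 mm apart, 28 mm behind the panel's front edge; left to right as seen from the robot: green, white, orange, then the grey dial.
- standby_key (a joint): How far the green standby key is pressed, m: 0 = up, 0.004 = fully down. Spring: starts to move at about 1 N, fully down at about 4 N; springs back when released. It counts as pressed beyond 2.5 mm, as sprung back below 1.2 mm.
- touch_key_top (a point): Centre of the top face of the white touch-mode key, same size and same axes as the standby key.
- touch_key (a joint): How far the white touch-mode key is pressed, m; same spring and travel as the standby key.
- continuous_key_top (a point): Centre of the top face of the orange continuous key, same size and axes: not to be pressed.
- continuous_key (a joint): How far the orange continuous key is pressed, m, 0 to 0.004: leave it up.
- dial_mark (a point): End of the white pointer line on the speed dial (a grey knob 34 mm across and 16 mm high on the panel, 46 mm from the orange key towards the mixer's -y side); this point lies 13 mm from the knob's axis. Leave the dial as set.
- cup_floor (a point): Centre of the cup's flat inner floor, on its vertical axis; z up. The cup is a tapered black bowl: mouth 48 mm across inside (58 outside), narrowing to about 32 mm at this floor, 20 mm below the rim. The floor is 120 mm above the bench when the cup is up, and goes down with the cup.
- cup (a joint): How far the cup is pushed straight down, m: 0 = up, 0.010 = on its stop. Spring-loaded: it starts to move at about 2 N, takes about 6.5 N at 5 mm and about 11 N at the stop, and springs back up when let go.
- blue_tube_center (a point): Sample tube with the BLUE cap: on its axis, half-way up. 115 mm long: tip 57.5 mm below, cap top 57.5 mm above this point. White body 29 mm across, the last 16 mm tapering to a flat tip 8 mm across; cap 34 mm across, the top 15 mm of the tube. 40 to 75 g, loose; stands upright in one of the three rack holes, its tip 6 mm above the bench.
- blue_tube_tip (a point): Centre of the blue-capped tube's flat tip; its z axis runs up the tube.
- rack: Light grey tube rack, 200 mm long (its x) by 70 mm wide (its y), 60 mm high, fixed. Origin: centre of its underside. Three 31 mm holes on its centre line at x = -60, 0 and +60 mm through its 6 mm top plate; floor 6 mm thick. The tubes stand about 61 mm out of it. Which tube is in which hole varies.
- red_tube_center (a point): The red-capped tube, same size, half-way up its axis: leave in the rack.
- yellow_tube_center (a point): The yellow-capped tube, same size, half-way up its axis: leave in the rack.
- beaker: Glass beaker, 68 mm across, 90 mm tall, standing loose on the far part of the bench; origin: centre of its underside. Leave alone.
- bottle: Amber glass bottle with a white cap, 56 mm across, 110 mm tall, standing loose on the far part of the bench; origin: centre of its underside. Leave alone.

How it is judged:
On the way, in this order (a step that is already met when the one before it is completed fails the run):
1. the green standby key is pressed by more than 2.5 mm, the other keys up (value of joint standby_key above 0.0025 m and value of joint each of touch_key, continuous_key below 0.0012 m), for 0.05 s.
2. then, with the standby key sprung back, the white touch-mode key is pressed by more than 2.5 mm (value of joint touch_key above 0.0025 m and value of joint each of standby_key, continuous_key below 0.0012 m and value of joint cup below 0.0015 m), for 0.05 s.
3. then, with the keys up, the blue-capped tube is lifted clear out of the rack (value of joint each of standby_key, touch_key, continuous_key below 0.0012 m and height (world z) of blue_tube_tip above 0.065 m and contact force between the fingers and blue_tube above 0.5 N and value of joint cup below 0.0015 m), for 0.1 s.
4. the tube, held in the fingers, keeps the cup down 3 to 8 mm for 2 s (value of joint cup between 0.003 and 0.008 m and contact force between blue_tube and cup above 2 N and contact force between the fingers and blue_tube above 1 N and contact force between each of the arm, the fingers and cup below 0.5 N and horizontal distance between blue_tube_tip and cup_floor below 0.01 m and angle between blue_tube_tip's own z axis and vertical below 0.17 rad and linear speed of cup below 0.01 m/s), for 2 s.
At the end, for the whole second after the job is handed in: Ends holding: fingers hold the blue-capped tube, upright within 10 deg, tip within 10 mm of the cup axis, pressing over 2 N; cup 3 to 8 mm down, untouched by fingers or arm. Keys up (<1.2 mm); other tubes within 12 mm, beaker and bottle 20 mm, dial pointer 4 mm of their start (all of step 4 and value of joint each of standby_key, touch_key, continuous_key below 0.0012 m and distance of each of red_tube_center, yellow_tube_center from where it was at the start of the episode below 0.012 m and distance of each of beaker, bottle from where it was at the start of the episode below 0.02 m and distance of dial_mark from where it was at the start of the episode below 0.004 m); the arm keeps its last pose, push and grip.
It fails at once if the orange continuous key is pressed (value of joint continuous_key above 0.0025 m).
It fails at once if the speed dial is turned (distance of dial_mark from where it was at the start of the episode above 0.004 m).
It fails at once if another tube is moved (distance of any of red_tube_center, yellow_tube_center from where it was at the start of the episode above 0.012 m).
It fails at once if the beaker or the bottle is disturbed (distance of any of beaker, bottle from where it was at the start of the episode above 0.02 m).
It also fails if it takes over 67 s, if anything falls off the work surface, if the arm or the gripper's body presses on something with over 40 N, if the wrist force passes 120 N, or if a joint passes its speed limit or range.

## Working session

There is one attempt and no reset: what is moved stays moved. The work goes in short steps, Python scripts to look and compute and a tool call to move; the robot and the scene stay as the last step left them, time stands still between calls to the robot, and variables do not carry over. Pictures are saved under pics/ and viewed, and the job is handed in when it is done.

Besides the shell and the picture viewer there is one more tool, called after "Request:" in YAML: its name, and indented under it one key for each argument. servo_tool: Moves the arm, as the interface text tells. Its arguments: {"type":"object","properties":{"rows":{"type":"array"},"grip":{"type":"number"},"newtons":{"type":"number"}},"required":["rows"]}

```bash
mkdir -p pics; ls; cat > h.py <<'E'
import numpy as np, cv2, json
from rig import robot
def snap(name, out):
    s=robot.snapshot(name)
    cv2.imwrite(f'pics/{out}.png', cv2.cvtColor(s['img'],cv2.COLOR_RGB2BGR))
    np.savez(f'pics/{out}.npz', **{k:np.asarray(v) for k,v in s.items()})
    return s
def load(out): return dict(np.load(f'pics/{out}.npz'))
def ray(s,u,v):
    K=s['intrinsics']; d=np.array([(u-K[0,2])/K[0,0], -(v-K[1,2])/K[1,1], -1.0])
    return s['xyz'], s['rotation']@d
def onz(s,u,v,z):
    o,d=ray(s,u,v); return o+d*(z-o[2])/d[2]
def cloud(s):
    K=s['intrinsics']; H,W=s['depth'].shape
    u,v=np.meshgrid(np.arange(W),np.arange(H)); D=s['depth']
    p=np.stack([(u-K[0,2])/K[0,0]*D, -(v-K[1,2])/K[1,1]*D, -D],-1)
    return p@np.asarray(s['rotation']).T+s['xyz']
def st():
    s=robot.state()
    for k in ('time_s','position','tcp_rot','contact_force','opening','joint_positions'): print(k,np.round(s[k],4))
E
python3 - <<'E'
from h import *
for n in ('scene','top'):
    s=snap(n,n+'0'); print(n,s['xyz'],np.shape(s['rotation']),s['intrinsics'],s.keys())
st()
E
```

```text
pics
scene [ 1.02534397 -0.18394095  0.78184876] (4,) [[456.72020293   0.         284.55123168]
 [  0.         456.72020293 203.62682031]
 [  0.           0.           1.        ]] dict_keys(['img', 'depth', 'intrinsics', 'xyz', 'rotation'])
top [ 0.46256213 -0.00805668  1.00665355] (4,) [[419.28898715   0.         272.87319539]
 [  0.         419.28898715 210.07907184]
 [  0.           0.           1.        ]] dict_keys(['img', 'depth', 'intrinsics', 'xyz', 'rotation'])
time_s 0.1
position [ 0.2682 -0.5641  0.2049]
tcp_rot [-5.000e-04  9.755e-01  2.201e-01 -2.000e-04]
contact_force [ 0.1513 -0.4539  0.7446]
opening 0.0936
joint_positions [ 1.0855  0.4179 -0.0103  1.6141  0.0047  1.1107 -0.053 ]
```

```bash
python3 - <<'E'
t=open('h.py').read()
t=t.replace("from rig import robot\n","from rig import robot\nfrom scipy.spatial.transform import Rotation as R\ndef qm(q): q=np.asarray(q); return R.from_quat(np.r_[q[1:],q[0]]).as_matrix()\n")
t=t.replace("s['rotation']@d","qm(s['rotation'])@d").replace("np.asarray(s['rotation']).T","qm(s['rotation']).T")
open('h.py','w').write(t)
E
python3 -c "
from h import *
for n in ('scene0','top0'):
    print(qm(load(n)['rotation']).round(3))"
```

```text
[[ 0.361 -0.777  0.516]
 [ 0.932  0.309 -0.187]
 [-0.014  0.548  0.836]]
[[-0.008  0.987 -0.159]
 [-1.    -0.006  0.013]
 [ 0.012  0.159  0.987]]
```

View pics/scene0.png

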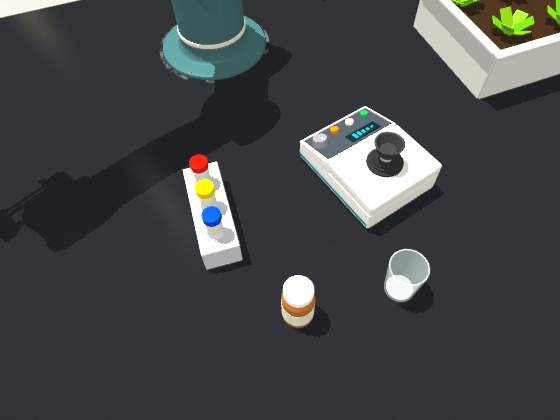

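View pics/top0.png

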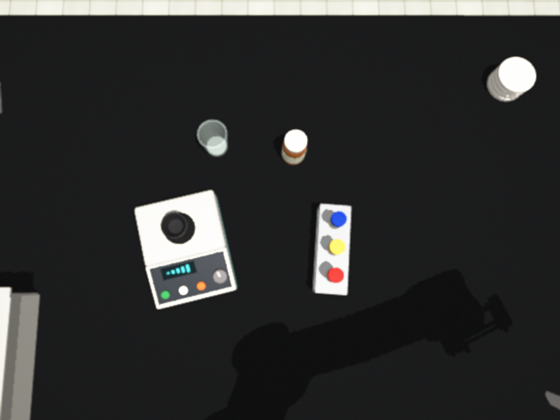

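The scene view shows the caps at blue (212,215), yellow (205,188) and red (199,163), with the mixer at upper right. In the top view, blue is at (338,219), the cup at (178,227), the green key at (165,295) and the white key at (183,290).

```bash
cat > meas.py <<'E'
from h import *
def blob(img,lo,hi,roi,smax=None):
    x0,y0,x1,y1=roi
    hsv=cv2.cvtColor(img[y0:y1,x0:x1],cv2.COLOR_RGB2HSV)
    m=cv2.inRange(hsv,lo,hi); n,l,stt,c=cv2.connectedComponentsWithStats(m)
    k=1+np.argmax(stt[1:,4]); return c[k]+[x0,y0], stt[k]
def tri(a,b,pa,pb):
    o1,d1=ray(a,*pa);o2,d2=ray(b,*pb); d1=d1/np.linalg.norm(d1);d2=d2/np.linalg.norm(d2)
    t=np.linalg.lstsq(np.stack([d1,-d2],1),o2-o1,rcond=None)[0]
    p,q=o1+t[0]*d1,o2+t[1]*d2; return (p+q)/2,np.linalg.norm(p-q)
if __name__=='__main__':
    S,T=load('scene0'),load('top0')
    col=dict(green=((50,120,60),(80,255,255)),orange=((8,150,120),(18,255,255)),white=((0,0,150),(180,60,255)))
    roiS=dict(green=(357,106,372,120),white=(343,116,354,127),orange=(327,124,341,135))
    roiT=dict(green=(157,287,173,302),white=(176,284,191,297),orange=(194,280,208,293))
    for k in col:
        a,sa=blob(S['img'],*col[k],roiS[k]);b,sb=blob(T['img'],*col[k],roiT[k])
        print(k,a.round(1),sa,b.round(1),sb,*[np.round(x,4) for x in tri(S,T,a,b)],'onz.07',onz(S,*a,.070).round(4),onz(T,*b,.070).round(4))
    cap=dict(blue=((105,120,60),(130,255,255)),yellow=((22,120,80),(35,255,255)),red=((0,150,80),(7,255,255)))
    for k in cap:
        a,sa=blob(S['img'],*cap[k],(180,140,240,240));b,sb=blob(T['img'],*cap[k],(315,200,355,290))
        print(k,a.round(1),sa,b.round(1),sb,*[np.round(x,4) for x in tri(S,T,a,b)])
        for s,p in((S,a),(T,b)): print('   onz.118',onz(s,*p,.118).round(4))
        C=cloud(T); hsv=cv2.cvtColor(T['img'],cv2.COLOR_RGB2HSV); m=cv2.inRange(hsv,*cap[k])>0
        m[:200]=0;m[290:]=0;m[:,:315]=0;m[:,355:]=0
        q=C[m]; q=q[q[:,2]>.117]; print('  depth', len(q), q.mean(0).round(4), ((q.max(0)+q.min(0))/2).round(4), np.ptp(q,axis=0).round(3))
    C=cloud(T)
    # deck rim of cup
    P=C[205:250,155:200].reshape(-1,3); rim=P[(P[:,2]>.134)&(P[:,2]<.15)]
    print('rim',len(rim),rim.mean(0).round(4),((rim.max(0)+rim.min(0))/2).round(4),np.ptp(rim,axis=0).round(3))
    C=cloud(S); P=C[125:185,360:415].reshape(-1,3); rim=P[(P[:,2]>.134)&(P[:,2]<.15)]
    print('rimS',len(rim),rim.mean(0).round(4),((rim.max(0)+rim.min(0))/2).round(4),np.ptp(rim,axis=0).round(3))
    big=lambda I,x0,y0,x1,y1,f:cv2.resize(I[y0:y1,x0:x1],None,fx=f,fy=f,interpolation=cv2.INTER_CUBIC)
    cv2.imwrite('pics/mT.png',cv2.cvtColor(big(T['img'],125,185,245,310,5),cv2.COLOR_RGB2BGR))
    cv2.imwrite('pics/mS.png',cv2.cvtColor(big(S['img'],295,100,445,225,5),cv2.COLOR_RGB2BGR))
E
python3 meas.py
```

```text
green [363.4 113.2] [ 3  4  8  8 52] [164.9 294.4] [ 4  4  9  8 59] [0.4277 0.2191 0.0631] 0.0004 onz.07 [0.4335 0.2154 0.07  ] [0.4279 0.2172 0.07  ]
orange [334.4 131.3] [ 3  4  9  6 25] [200.8 285.4] [ 3  2  9  8 59] [0.4464 0.142  0.0567] 0.0011 onz.07 [0.4572 0.1365 0.07  ] [0.4464 0.1394 0.07  ]
white [348.3 120.5] [ 0  0 11 10 75] [182.9 290.1] [ 2  2 10  9 71] [0.4366 0.1791 0.0653] 0.0005 onz.07 [0.4404 0.1764 0.07  ] [0.4368 0.1784 0.07  ]
blue [211.3 215.8] [ 22  66  20  21 328] [338.  218.7] [ 16  12  15  15 184] [ 0.587  -0.1605  0.109 ] 0.0001
   onz.118 [ 0.5928 -0.1609  0.118 ]
   onz.118 [ 0.5857 -0.159   0.118 ]
  depth 177 [ 0.5847 -0.1581  0.1254] [ 0.5314 -0.091   0.5619] [0.138 0.166 0.89 ]
yellow [204.6 188.5] [ 15  39  20  20 316] [336.2 246.5] [ 14  40  16  14 176] [ 0.5267 -0.1552  0.1089] 0.0011
   onz.118 [ 0.5332 -0.1561  0.118 ]
   onz.118 [ 0.5262 -0.1532  0.118 ]
  depth 170 [ 0.5261 -0.1533  0.1203] [ 0.5261 -0.1535  0.1205] [0.028 0.032 0.007]
red [198.3 163.1] [  9  14  19  19 295] [335.  274.7] [ 13  68  15  14 174] [ 0.4671 -0.1504  0.1106] 0.0009
   onz.118 [ 0.4731 -0.1512  0.118 ]
   onz.118 [ 0.4671 -0.1488  0.118 ]
  depth 172 [ 0.467  -0.1468  0.1306] [ 0.4675 -0.0858  0.5619] [0.027 0.156 0.89 ]
rim 238 [0.5725 0.1904 0.1385] [0.572  0.1885 0.1386] [0.055 0.055 0.009]
rimS 280 [0.5732 0.1892 0.1385] [0.5751 0.1871 0.1383] [0.057 0.058 0.008]
```

```bash
cat >> h.py <<'E'
YAW=np.arctan2(.231,.973)
XM=np.array([np.cos(YAW),np.sin(YAW),0]); YM=np.array([-np.sin(YAW),np.cos(YAW),0]); ZW=np.array([0,0,1.])
N=-np.sin(np.radians(15))*XM+np.cos(np.radians(15))*ZW
RKEY=np.stack([np.cross(-YM,-N),-YM,-N],1)
def down(yaw):
    x=np.array([np.cos(yaw),np.sin(yaw),0]); return np.stack([x,np.cross(-ZW,x),-ZW],1)
def go(p,Rt):
    s=robot.state(); A=qm(s['tcp_rot']); p=np.asarray(p)
    print('t',round(float(s['time_s']),2),'pos',np.round(s['position'],4),'F',np.round(s['contact_force'],2),'open',np.round(s['opening'],4))
    print('shift mm',np.round(A.T@(p-s['position'])*1000,1),'turn deg',np.round(R.from_matrix(A.T@Rt).as_rotvec(degrees=True),2))
G=np.array([.428,.2175,.070]); W=np.array([.437,.1785,.070])
E
python3 - <<'E'
from h import *
print(RKEY.round(3),np.linalg.det(RKEY))
go([.45,-.15,.2],down(YAW)); go(G+.06*N,RKEY)
T=load('top0');C=cloud(T)
for u,v in((165,295),(183,290),(201,285),(174,293),(192,288)): print(u,v,C[v,u].round(4))
E
```

```text
[[ 0.94   0.231  0.252]
 [ 0.223 -0.973  0.06 ]
 [ 0.259 -0.    -0.966]] 1.0
t 0.1 pos [ 0.2682 -0.5641  0.2049] F [ 0.15 -0.45  0.74] open 0.0936
shift mm [ 342.  -296.     5.2] turn deg [-6.000e-02  1.000e-02  1.208e+01]
t 0.1 pos [ 0.2682 -0.5641  0.2049] F [ 0.15 -0.45  0.74] open 0.0936
shift mm [ 464.8 -640.5   77.6] turn deg [-1.64 14.96 12.  ]
165 295 [0.4266 0.2164 0.0728]
183 290 [0.4369 0.1784 0.0686]
201 285 [0.4475 0.1385 0.0733]
174 293 [0.4304 0.1991 0.0632]
192 288 [0.4409 0.1596 0.064 ]
```

Request:
servo_tool:
  rows:
    - [0.035,-0.03,0,0,0,3]
    - [0.07,-0.06,0,0,0,6]
    - [0.1,-0.087,0,0,0,9]
    - [0.13,-0.113,0,0,0,12]
    - [0.16,-0.138,0,0,0,12]
    - [0.19,-0.164,0,0,0,12]
    - [0.22,-0.19,0,0,0,12]
    - [0.25,-0.216,0,0,0,12]
  grip: 255
  newtons: 30

```text
time_s: 0.77
position: [0.4017, -0.2599, 0.2054]
tcp_rot: [0.0, 0.993, 0.117, -0.0]
contact_force: [0.9, -0.5, -0.3]
opening: 0.0442
```

```bash
python3 -c "
from h import *
st(); go(G+.06*N,RKEY)"
```

```text
time_s 0.7667
position [ 0.4017 -0.2599  0.2054]
tcp_rot [ 0.000e+00  9.931e-01  1.170e-01 -1.000e-04]
contact_force [ 0.9259 -0.5451 -0.3016]
opening 0.0442
joint_positions [ 0.6515  0.159  -0.1562  1.9627  0.029   1.0221 -0.854 ]
t 0.77 pos [ 0.4017 -0.2599  0.2054] F [ 0.93 -0.55 -0.3 ] open 0.0442
shift mm [ 121.  -458.2   77.4] turn deg [-1.000e-02  1.501e+01  9.000e-02]
```

Request:
servo_tool:
  rows:
    - [0.01,-0.038,0,0,2,0]
    - [0.02,-0.076,0,0,4,0]
    - [0.03,-0.114,0,0,6,0]
    - [0.04,-0.152,0,0,8,0]
    - [0.05,-0.19,0,0,10,0]
    - [0.06,-0.228,0,0,12,0]
    - [0.07,-0.266,0.01,0,14,0]
    - [0.08,-0.304,0.02,0,15,0]

```text
time_s: 1.43
position: [0.408, 0.0538, 0.1856]
tcp_rot: [-0.015, 0.984, 0.116, 0.131]
contact_force: [1.8, -0.5, -0.5]
opening: 0.0003
```

```bash
python3 -c "
from h import *
go(G+.06*N,RKEY)"
```

```text
t 1.43 pos [0.408  0.0538 0.1856] F [ 1.76 -0.5  -0.5 ] open 0.0003
shift mm [  25.3 -154.7   66.5] turn deg [ 0.01 -0.18  0.05]
```

Request:
servo_tool:
  rows:
    - [0.005,-0.035,0,0,0,0]
    - [0.01,-0.07,0.01,0,0,0]
    - [0.018,-0.105,0.03,0,0,0]
    - [0.025,-0.14,0.05,0,0,0]
    - [0.0253,-0.1547,0.066,0,0,0]
    - [0.0253,-0.1547,0.0665,0,0,0]
    - [0.0253,-0.1547,0.0665,0,0,0]
    - [0.0253,-0.1547,0.0665,0,0,0]

```text
time_s: 2.1
position: [0.4126, 0.2125, 0.1274]
tcp_rot: [-0.015, 0.985, 0.117, 0.129]
contact_force: [0.0, -0.8, -0.3]
opening: 0.0007
```

```bash
python3 -c "
from h import *
go(G+.01*N,RKEY)
S=snap('scene','s1');T=snap('top','t1')
big=lambda I,x0,y0,x1,y1,f:cv2.resize(I[y0:y1,x0:x1],None,fx=f,fy=f,interpolation=cv2.INTER_CUBIC)
a=big(S['img'],300,50,430,200,4);b=big(T['img'],110,200,240,350,4)
cv2.imwrite('pics/c1.png',cv2.resize(cv2.cvtColor(np.hstack([a,b])[:,:],cv2.COLOR_RGB2BGR),(800,461)))
"
```

```text
t 2.1 pos [0.4126 0.2125 0.1274] F [ 0.04 -0.78 -0.34] open 0.0007
shift mm [ 0.8 -1.3 49.6] turn deg [-0.05  0.1   0.14]
```

View pics/c1.png

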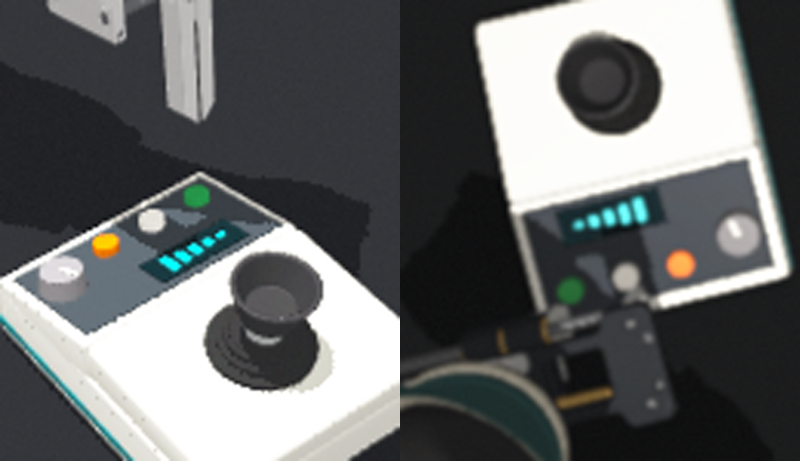

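The closed fingertips stand over the green key (scene crop at about (190,115), key at (197,197)). I'll descend along the panel normal.

Request:
servo_tool:
  rows:
    - [0.001,-0.001,0.02,0,0,0]
    - [0.001,-0.001,0.04,0,0,0]
    - [0.001,-0.001,0.05,0,0,0]
    - [0.001,-0.001,0.056,0,0,0]
    - [0.001,-0.001,0.056,0,0,0]
    - [0.001,-0.001,0.056,0,0,0]

```text
time_s: 2.7
position: [0.4282, 0.2166, 0.0746]
tcp_rot: [-0.015, 0.985, 0.116, 0.13]
contact_force: [1.1, -0.1, -0.3]
opening: 0.0003
```

```bash
python3 -c "
from h import *
go(G,RKEY)"
```

```text
t 2.7 pos [0.4282 0.2166 0.0746] F [ 1.14 -0.07 -0.28] open 0.0003
shift mm [-1.2 -0.9  4.4] turn deg [ 0.   -0.03  0.04]
```

Request:
servo_tool:
  rows:
    - [0,0,0.001,0,0,0]
    - [0,0,0.002,0,0,0]
    - [0,0,0.003,0,0,0]
    - [0,0,0.004,0,0,0]
    - [0,0,0.004,0,0,0]

```text
time_s: 3.12
position: [0.4292, 0.2172, 0.0702]
tcp_rot: [-0.015, 0.985, 0.116, 0.13]
contact_force: [0.8, -0.6, 1.8]
opening: 0.0005
```

Request:
servo_tool:
  rows:
    - [0,0,0.001,0,0,0]
    - [0,0,0.002,0,0,0]
    - [0,0,0.002,0,0,0]
    - [0,0,0.002,0,0,0]

```text
time_s: 3.45
position: [0.4297, 0.2173, 0.0682]
tcp_rot: [-0.015, 0.985, 0.116, 0.13]
contact_force: [2.0, -0.8, 3.4]
opening: 0.0004
```

Request:
servo_tool:
  rows:
    - [0,0,0.001,0,0,0]
    - [0,0,0.0015,0,0,0]
    - [0,0,0.0015,0,0,0]
    - [0,0,0.0015,0,0,0]

```text
time_s: 3.78
position: [0.43, 0.2174, 0.0667]
tcp_rot: [-0.015, 0.985, 0.116, 0.13]
contact_force: [1.3, -2.2, 4.2]
opening: 0.0
```

Request:
servo_tool:
  rows:
    - [0,0,0.001,0,0,0]
    - [0,0,0.001,0,0,0]

```text
time_s: 3.95
position: [0.4303, 0.2175, 0.0661]
tcp_rot: [-0.015, 0.985, 0.116, 0.13]
contact_force: [-7.1, -6.2, 26.2]
opening: 0.0006
```

The force jumped at the stop, so green is fully down. Lift off and shift 40 mm to white.

Request:
servo_tool:
  rows:
    - [0,0,-0.005,0,0,0]
    - [0,0,-0.015,0,0,0]
    - [0,0,-0.025,0,0,0]
    - [0,0.02,-0.025,0,0,0]
    - [0,0.04,-0.025,0,0,0]
    - [0,0.04,-0.02,0,0,0]
    - [0,0.04,-0.02,0,0,0]
    - [0,0.04,-0.02,0,0,0]

```text
time_s: 4.62
position: [0.434, 0.1779, 0.0847]
tcp_rot: [-0.015, 0.985, 0.116, 0.129]
contact_force: [0.4, 1.0, 0.2]
opening: 0.0002
```

```bash
python3 -c "
from h import *
go(W,RKEY)
S=snap('scene','s2');T=snap('top','t2')
big=lambda I,x0,y0,x1,y1,f:cv2.resize(I[y0:y1,x0:x1],None,fx=f,fy=f,interpolation=cv2.INTER_CUBIC)
a=big(S['img'],300,50,430,200,4);b=big(T['img'],110,200,240,350,4)
cv2.imwrite('pics/c2.png',cv2.resize(cv2.cvtColor(np.hstack([a,b])[:,:],cv2.COLOR_RGB2BGR),(800,461)))
"
```

```text
t 4.62 pos [0.434  0.1779 0.0847] F [0.39 1.   0.2 ] open 0.0002
shift mm [-0.8  0.1 15. ] turn deg [-0.05  0.05  0.08]
```

View pics/c2.png

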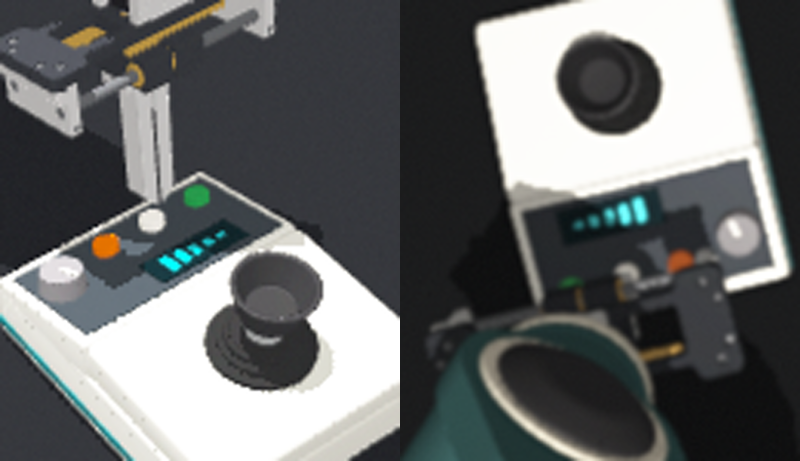

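The fingertips stand over the white key (scene crop (152,200), key (152,221)). The green key (197,197) is up again.

Request:
servo_tool:
  rows:
    - [0,0,0.008,0,0,0]
    - [0,0,0.012,0,0,0]
    - [0,0,0.014,0,0,0]
    - [0,0,0.016,0,0,0]
    - [0,0,0.0175,0,0,0]
    - [0,0,0.0175,0,0,0]
    - [0,0,0.0175,0,0,0]

```text
time_s: 5.3
position: [0.4387, 0.1787, 0.0682]
tcp_rot: [-0.015, 0.985, 0.116, 0.13]
contact_force: [-2.9, 2.0, 2.3]
opening: 0.0004
```

Request:
servo_tool:
  rows:
    - [0,0,0.001,0,0,0]
    - [0,0,0.001,0,0,0]
    - [0,0,0.001,0,0,0]

```text
time_s: 5.55
position: [0.4391, 0.1786, 0.0673]
tcp_rot: [-0.015, 0.985, 0.116, 0.13]
contact_force: [-2.7, 1.5, 3.6]
opening: 0.0005
```

Request:
servo_tool:
  rows:
    - [0,0,0.001,0,0,0]
    - [0,0,0.001,0,0,0]
    - [0,0,0.001,0,0,0]

```text
time_s: 5.8
position: [0.4394, 0.1787, 0.0665]
tcp_rot: [-0.015, 0.985, 0.116, 0.13]
contact_force: [-6.8, -0.1, 13.8]
opening: 0.0002
```

Stop reached, so white is fully pressed. Retract and travel to the blue tube.

Request:
servo_tool:
  rows:
    - [0,0,-0.005,0,0,0]
    - [0,0,-0.02,0,0,0]
    - [0,0,-0.05,0,0,0]
    - [0,0,-0.08,0,0,0]
    - [0,0,-0.1,0,0,0]
    - [0,0,-0.1,0,-5,0]
    - [0,0,-0.1,0,-10,0]
    - [0,0,-0.1,0,-15,0]
  grip: 0

```text
time_s: 6.47
position: [0.4148, 0.1715, 0.1642]
tcp_rot: [0.001, 0.993, 0.116, -0.001]
contact_force: [-1.5, -1.0, 1.4]
opening: 0.0503
```

```bash
python3 -c "
from h import *
go([.586,-.159,.17],down(np.radians(-5)))
S=snap('scene','s3')
big=lambda I,x0,y0,x1,y1,f:cv2.resize(I[y0:y1,x0:x1],None,fx=f,fy=f,interpolation=cv2.INTER_CUBIC)
a=big(S['img'],180,50,430,240,3)
cv2.imwrite('pics/c3.png',cv2.cvtColor(a,cv2.COLOR_RGB2BGR))
"
```

```text
t 6.47 pos [0.4148 0.1715 0.1642] F [-1.55 -1.02  1.39] open 0.0503
shift mm [ 90.3 361.1  -5.2] turn deg [ 0.13  0.05 18.35]
```

View pics/c3.png

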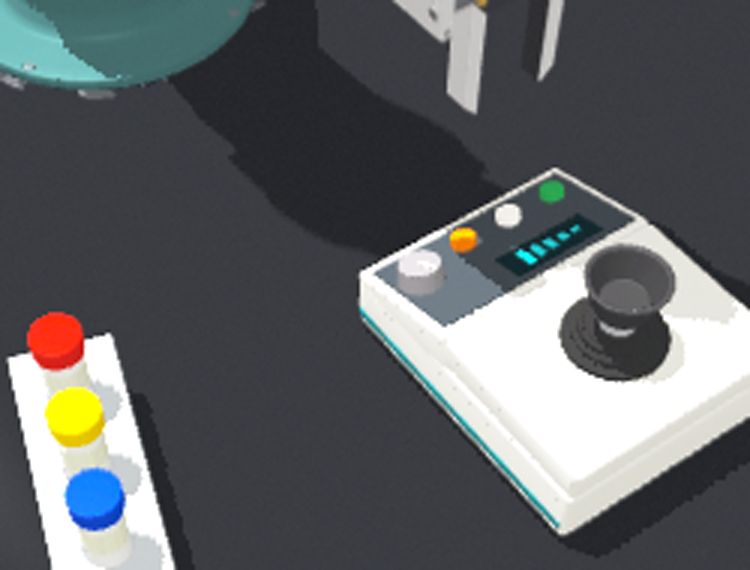

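All the keys look up again at the crop's (551,191), (508,215) and (463,239). Heading to the blue tube.

Request:
servo_tool:
  rows:
    - [0.005,0.038,-0.01,0,0,3]
    - [0.01,0.076,-0.015,0,0,6]
    - [0.02,0.114,-0.02,0,0,9]
    - [0.03,0.152,-0.02,0,0,12]
    - [0.04,0.19,-0.02,0,0,15]
    - [0.05,0.228,-0.02,0,0,18.3]
    - [0.06,0.266,-0.02,0,0,18.3]
    - [0.07,0.304,-0.02,0,0,18.3]

```text
time_s: 7.18
position: [0.5532, -0.1093, 0.1827]
tcp_rot: [0.0, 0.999, -0.043, 0.0]
contact_force: [0.6, 0.4, 0.3]
opening: 0.094
```

```bash
python3 -c "
from h import *
go([.586,-.159,.17],down(np.radians(-5)))"
```

```text
t 7.18 pos [ 0.5532 -0.1093  0.1827] F [0.6  0.42 0.31] open 0.094
shift mm [37.  46.7 12.7] turn deg [ 0.03 -0.    0.07]
```

Request:
servo_tool:
  rows:
    - [0.02,0.02,0.005,0,0,0]
    - [0.034,0.04,0.01,0,0,0]
    - [0.037,0.0467,0.0127,0,0,0]
    - [0.037,0.0467,0.0127,0,0,0]
    - [0.037,0.0467,0.0127,0,0,0]
    - [0.037,0.0467,0.0127,0,0,0]

```text
time_s: 7.68
position: [0.5853, -0.1552, 0.1704]
tcp_rot: [-0.0, 0.999, -0.042, 0.0]
contact_force: [0.1, -0.6, -0.1]
opening: 0.094
```

```bash
python3 -c "
from h import *
from meas import *
go([.586,-.159,.066],down(np.radians(-5)))
S=snap('scene','s4');T=snap('top','t4')
big=lambda I,x0,y0,x1,y1,f:cv2.resize(I[y0:y1,x0:x1],None,fx=f,fy=f,interpolation=cv2.INTER_CUBIC)
a=big(S['img'],150,130,280,280,3);b=big(T['img'],280,170,410,320,3)
cv2.imwrite('pics/c4.png',cv2.cvtColor(np.hstack([a,b]),cv2.COLOR_RGB2BGR))
"
```

```text
t 7.68 pos [ 0.5853 -0.1552  0.1704] F [ 0.09 -0.58 -0.07] open 0.094
shift mm [  1.    3.8 104.4] turn deg [-0.01 -0.    0.21]
```

View pics/c4.png

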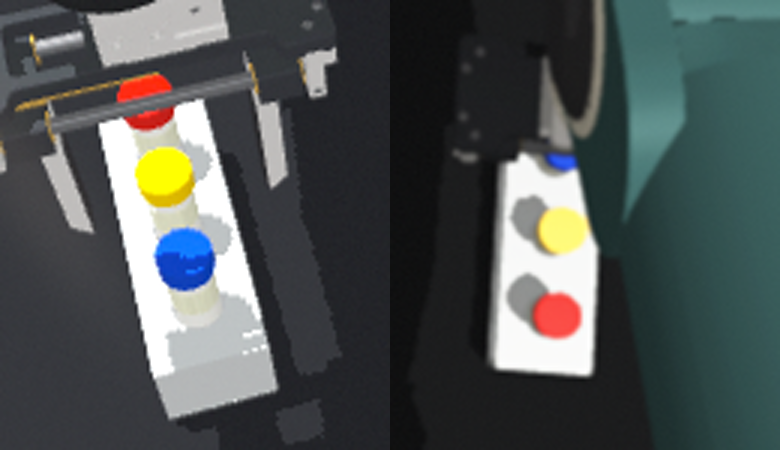

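The fingers straddle the blue tube (crop: left finger (80,230), right finger (275,185), cap (185,258)). I'll descend with a 1 mm x and 3.8 mm y correction.

Request:
servo_tool:
  rows:
    - [0.001,0.0038,0.015,0,0,0]
    - [0.001,0.0038,0.04,0,0,0]
    - [0.001,0.0038,0.06,0,0,0]
    - [0.001,0.0038,0.08,0,0,0]
    - [0.001,0.0038,0.094,0,0,0]
    - [0.001,0.0038,0.102,0,0,0]
    - [0.001,0.0038,0.103,0,0,0]
    - [0.001,0.0038,0.103,0,0,0]

```text
time_s: 8.45
position: [0.5866, -0.1602, 0.0675]
tcp_rot: [-0.0, 0.999, -0.042, 0.0]
contact_force: [0.8, 0.3, -0.0]
opening: 0.0942
```

```bash
python3 -c "
from h import *
go([.586,-.159,.067],down(np.radians(-5)))
S=snap('scene','s5')
big=lambda I,x0,y0,x1,y1,f:cv2.resize(I[y0:y1,x0:x1],None,fx=f,fy=f,interpolation=cv2.INTER_CUBIC)
cv2.imwrite('pics/c5.png',cv2.cvtColor(big(S['img'],150,100,300,280,3),cv2.COLOR_RGB2BGR))
"
```

```text
t 8.45 pos [ 0.5866 -0.1602  0.0675] F [ 0.75  0.29 -0.  ] open 0.0942
shift mm [-0.7 -1.2  0.5] turn deg [-0.   -0.01  0.14]
```

View pics/c5.png

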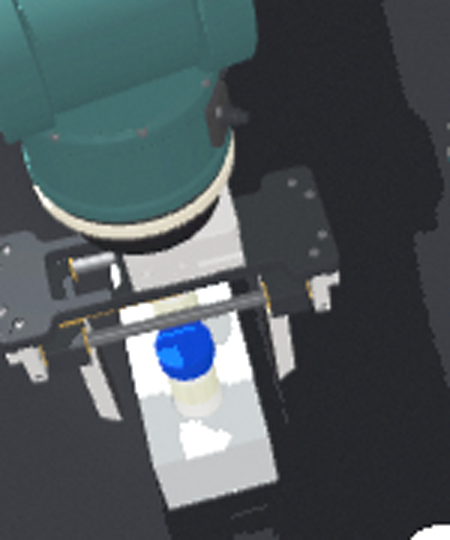

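The tube (crop (190,385)) sits between the fingers at (100,390) and (282,350). Closing the gripper.

Request:
servo_tool:
  rows:
    - [0,0,0,0,0,0]
    - [0,0,0,0,0,0]
    - [0,0,0,0,0,0]
    - [0,0,0,0,0,0]
    - [0,0,0,0,0,0]
    - [0,0,0,0,0,0]
    - [0,0,0,0,0,0]
    - [0,0,0,0,0,0]
  grip: 255
  newtons: 40

```text
time_s: 9.17
position: [0.5864, -0.1605, 0.0671]
tcp_rot: [-0.0, 0.999, -0.043, -0.0]
contact_force: [0.7, -1.0, -0.7]
opening: 0.0442
```

Request:
servo_tool:
  rows:
    - [0,0,0,0,0,0]
    - [0,0,0,0,0,0]
    - [0,0,0,0,0,0]
    - [0,0,0,0,0,0]
    - [0,0,0,0,0,0]
    - [0,0,0,0,0,0]
    - [0,0,0,0,0,0]
    - [0,0,0,0,0,0]

```text
time_s: 9.83
position: [0.5864, -0.1604, 0.0671]
tcp_rot: [-0.0, 0.999, -0.042, -0.0]
contact_force: [-0.1, 0.2, -0.7]
opening: 0.0322
```

Request:
servo_tool:
  rows:
    - [0,0,0,0,0,0]
    - [0,0,0,0,0,0]
    - [0,0,0,0,0,0]
    - [0,0,0,0,0,0]

```text
time_s: 10.17
position: [0.5864, -0.1605, 0.0671]
tcp_rot: [-0.0, 0.999, -0.043, -0.0]
contact_force: [-0.1, 0.1, -0.3]
opening: 0.0321
```

```bash
python3 -c "
from h import *
go([.586,-.159,.067],down(np.radians(-5)))
S=snap('scene','s6')
big=lambda I,x0,y0,x1,y1,f:cv2.resize(I[y0:y1,x0:x1],None,fx=f,fy=f,interpolation=cv2.INTER_CUBIC)
cv2.imwrite('pics/c6.png',cv2.cvtColor(big(S['img'],170,170,260,270,6),cv2.COLOR_RGB2BGR))
"
```

```text
t 10.17 pos [ 0.5864 -0.1605  0.0671] F [-0.15  0.14 -0.32] open 0.0321
shift mm [-0.5 -1.4  0.1] turn deg [-0.    0.    0.13]
```

View pics/c6.png

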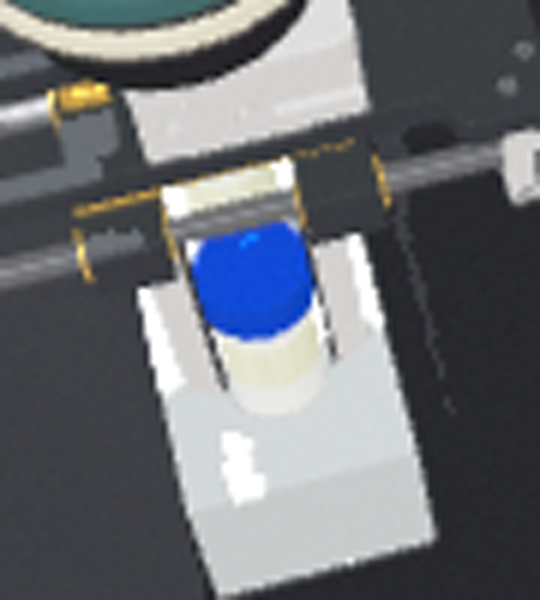

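Request:
servo_tool:
  rows:
    - [0,0,-0.003,0,0,0]
    - [0,0,-0.01,0,0,0]
    - [0,0,-0.025,0,0,0]
    - [0,0,-0.045,0,0,0]
    - [0,0,-0.065,0,0,0]
    - [0,0,-0.08,0,0,0]
    - [0,0,-0.088,0,0,0]
    - [0,0,-0.09,0,0,0]

```text
time_s: 10.88
position: [0.587, -0.1606, 0.1588]
tcp_rot: [0.0, 0.999, -0.043, 0.001]
contact_force: [0.2, 1.1, -0.7]
opening: 0.0323
```

```bash
python3 -c "
from h import *
go([.586,-.159,.24],down(np.radians(-5)))
S=snap('scene','s7')
big=lambda I,x0,y0,x1,y1,f:cv2.resize(I[y0:y1,x0:x1],None,fx=f,fy=f,interpolation=cv2.INTER_CUBIC)
cv2.imwrite('pics/c7.png',cv2.cvtColor(big(S['img'],150,120,280,270,4),cv2.COLOR_RGB2BGR))
"
```

```text
t 10.88 pos [ 0.587  -0.1606  0.1588] F [ 0.22  1.06 -0.75] open 0.0323
shift mm [ -1.   -1.4 -81.2] turn deg [ 0.03 -0.12  0.13]
```

View pics/c7.png

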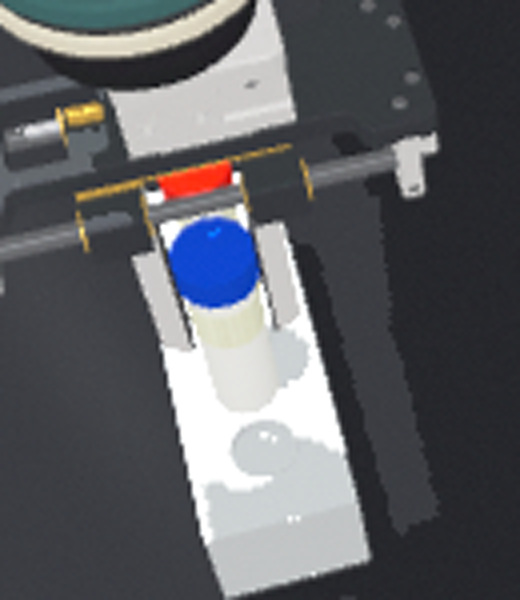

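The tube is out of the rack and hangs upright (cap (215,260), lower end (245,400)). I'll lift it further and carry it to the cup.

Request:
servo_tool:
  rows:
    - [0,0,-0.015,0,0,0]
    - [0,0,-0.035,0,0,0]
    - [0,0,-0.055,0,0,0]
    - [0,-0.01,-0.07,0,0,0]
    - [0,-0.03,-0.08,0,0,0]
    - [0,-0.055,-0.08,0,0,0]
    - [0,-0.085,-0.08,0,0,0]
    - [0,-0.115,-0.08,0,0,0]

```text
time_s: 11.6
position: [0.5957, -0.0451, 0.2361]
tcp_rot: [-0.0, 0.999, -0.043, -0.001]
contact_force: [0.4, 0.1, -0.8]
opening: 0.0323
```

Request:
servo_tool:
  rows:
    - [0,-0.03,0,0,0,0]
    - [0,-0.06,0,0,0,0]
    - [0,-0.09,0,0,0,0]
    - [0,-0.12,0,0,0,0]
    - [0,-0.15,0,0,0,0]
    - [0,-0.175,0,0,0,0]
    - [0,-0.195,0,0,0,0]
    - [0,-0.205,0,0,0,0]

```text
time_s: 12.27
position: [0.6128, 0.1613, 0.236]
tcp_rot: [-0.0, 0.999, -0.041, -0.001]
contact_force: [0.4, -0.1, -0.4]
opening: 0.0325
```

```bash
python3 -c "
from h import *
go([.573,.1885,.24],down(np.radians(-5)))"
```

```text
t 12.27 pos [0.6128 0.1613 0.236 ] F [ 0.44 -0.14 -0.36] open 0.0325
shift mm [-41.9 -23.9  -3.9] turn deg [-0.03  0.1   0.29]
```

Request:
servo_tool:
  rows:
    - [-0.012,-0.008,0,0,0,0]
    - [-0.028,-0.016,0,0,0,0]
    - [-0.038,-0.022,0,0,0,0]
    - [-0.0418,-0.0238,0,0,0,0]
    - [-0.0418,-0.0238,0,0,0,0]
    - [-0.0418,-0.0238,0,0,0,0]
    - [-0.0418,-0.0238,0,0,0,0]

```text
time_s: 12.85
position: [0.5746, 0.1846, 0.2371]
tcp_rot: [0.0, 0.999, -0.043, 0.0]
contact_force: [0.2, -0.7, -0.6]
opening: 0.0324
```

```bash
python3 -c "
from h import *
go([.573,.1885,.24],down(np.radians(-5)))
S=snap('scene','s8');T=snap('top','t8')
big=lambda I,x0,y0,x1,y1,f:cv2.resize(I[y0:y1,x0:x1],None,fx=f,fy=f,interpolation=cv2.INTER_CUBIC)
a=big(S['img'],330,60,460,210,3);b=big(T['img'],110,150,240,300,3)
cv2.imwrite('pics/c8.png',cv2.cvtColor(np.hstack([a,b]),cv2.COLOR_RGB2BGR))
for n,s in(('S',S),('T',T)):
  C=cloud(s);m=cv2.inRange(cv2.cvtColor(s['img'],cv2.COLOR_RGB2HSV),(105,120,60),(130,255,255))>0
  q=C[m]; q=q[(q[:,2]>.2)&(q[:,2]<.32)]; print(n,len(q))
  if len(q): t=q[q[:,2]>np.percentile(q[:,2],90)-.004]; print(t.mean(0).round(4),((q.max(0)+q.min(0))/2).round(4),q.max(0).round(4),q.min(0).round(4))
"
```

```text
t 12.85 pos [0.5746 0.1846 0.2371] F [ 0.19 -0.74 -0.64] open 0.0324
shift mm [-1.9 -3.7 -2.9] turn deg [ 0.01 -0.01  0.05]
S 352
[0.5806 0.1857 0.2905] [0.5788 0.1854 0.2783] [0.596  0.202  0.2926] [0.5616 0.1688 0.264 ]
T 0
```

View pics/c8.png

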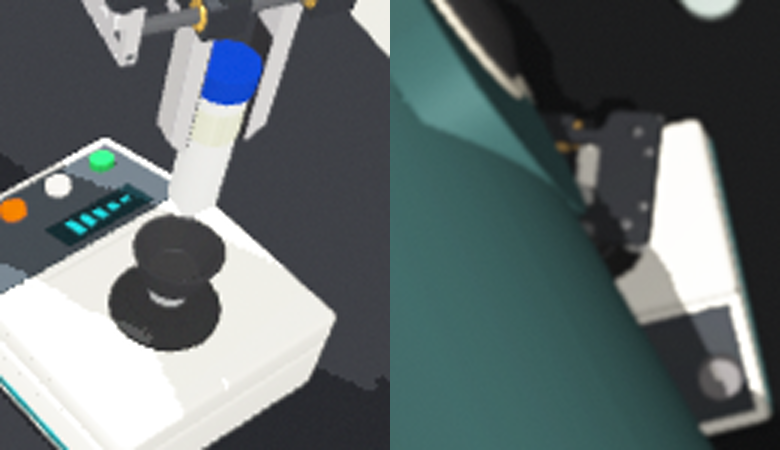

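The tube hangs over and behind the cup (lower end (193,205), cup mouth (178,245) in the scene crop). I'll fit its axis and the cup in the same view to align them.

```bash
python3 -c "
from h import *
from scipy.optimize import least_squares
def circ(p,r):
    return least_squares(lambda c:np.hypot(p[:,0]-c[0],p[:,1]-c[1])-r,[p[:,0].mean()-.01,p[:,1].mean()],loss='soft_l1',f_scale=.001).x
S=load('s8');C=cloud(S);P=C[60:150,370:440].reshape(-1,3)
d=np.hypot(P[:,0]-.577,P[:,1]-.186)
for lo,hi,r in((.194,.202,.0145),(.202,.210,.0145),(.21,.22,.0145),(.22,.23,.0145),(.23,.24,.0145),(.24,.25,.0145),(.25,.26,.0145),(.264,.272,.017),(.272,.28,.017),(.28,.29,.017)):
    q=P[(P[:,2]>lo)&(P[:,2]<hi)&(d<.022)]
    if len(q)>5: print(lo,len(q),circ(q,r).round(4))
for n in('scene0','s3','s8'):
    C=cloud(load(n));q=C[120:190,355:420].reshape(-1,3);
    o=q[(q[:,2]>.132)&(q[:,2]<.145)&(np.hypot(q[:,0]-.573,q[:,1]-.189)<.036)]
    print(n,len(o),o[:,2].max().round(4),((o.max(0)+o.min(0))/2).round(4),np.ptp(o,axis=0).round(4))
C=cloud(load('scene0'));m=cv2.inRange(cv2.cvtColor(load('scene0')['img'],cv2.COLOR_RGB2HSV),(105,120,60),(130,255,255))>0
q=C[m];q=q[(q[:,2]>.08)&(q[:,2]<.15)];print('rack blue S',circ(q[q[:,2]<.116],.017).round(4),((q.max(0)+q.min(0))/2).round(4),q[:,2].max())
"
```

```text
0.194 59 [0.5772 0.1845]
0.202 51 [0.5776 0.1845]
0.21 75 [0.5774 0.1845]
0.22 71 [0.5772 0.1846]
0.23 74 [0.5775 0.1848]
0.24 95 [0.5786 0.186 ]
0.25 98 [0.5788 0.186 ]
0.264 81 [0.5755 0.1871]
0.272 64 [0.5777 0.1861]
0.28 146 [0.5775 0.1851]
scene0 319 0.1425 [0.5751 0.1871 0.1372] [0.0574 0.0582 0.0104]
s3 320 0.1427 [0.5754 0.1878 0.1373] [0.0572 0.0574 0.0106]
s8 317 0.1422 [0.5748 0.1878 0.1371] [0.0583 0.0576 0.0102]
rack blue S [ 0.5888 -0.161 ] [ 0.5903 -0.1608  0.1135] 0.1233507173195274
```

The tube is vertical at (0.577,0.185), and the cup axis is at (0.575,0.1875). Correct by (-2.6,-2.8) mm in the tool axes and descend.

Request:
servo_tool:
  rows:
    - [-0.0026,-0.0028,0,0,0,0]
    - [-0.0026,-0.0028,0.01,0,0,0]
    - [-0.0026,-0.0028,0.022,0,0,0]
    - [-0.0026,-0.0028,0.034,0,0,0]
    - [-0.0026,-0.0028,0.044,0,0,0]
    - [-0.0026,-0.0028,0.05,0,0,0]
    - [-0.0026,-0.0028,0.05,0,0,0]
    - [-0.0026,-0.0028,0.05,0,0,0]

```text
time_s: 13.62
position: [0.5715, 0.1887, 0.1868]
tcp_rot: [-0.0, 0.999, -0.042, -0.0]
contact_force: [0.5, -1.0, -0.2]
opening: 0.0325
```

```bash
python3 -c "
from h import *
go([.573,.1885,.1805],down(np.radians(-5)))
S=snap('scene','s9')
big=lambda I,x0,y0,x1,y1,f:cv2.resize(I[y0:y1,x0:x1],None,fx=f,fy=f,interpolation=cv2.INTER_CUBIC)
cv2.imwrite('pics/c9.png',cv2.cvtColor(big(S['img'],330,60,460,210,4),cv2.COLOR_RGB2BGR))
"
```

```text
t 13.62 pos [0.5715 0.1887 0.1868] F [ 0.5  -0.99 -0.23] open 0.0325
shift mm [1.5 0.1 6.3] turn deg [-0.    0.04  0.14]
```

View pics/c9.png

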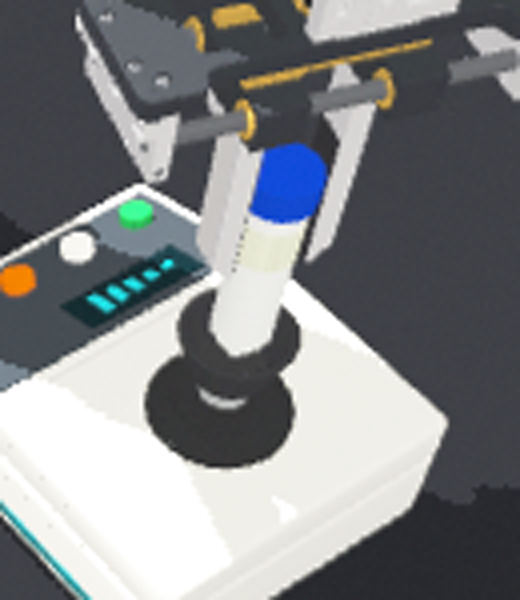

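The tube is inside the cup mouth, centred (tube bottom (245,340), mouth (240,335)). Pressing gently.

Request:
servo_tool:
  rows:
    - [0.001,0,0.002,0,0,0]
    - [0.001,0,0.004,0,0,0]
    - [0.001,0,0.0055,0,0,0]
    - [0.001,0,0.007,0,0,0]
    - [0.001,0,0.008,0,0,0]
    - [0.001,0,0.008,0,0,0]
    - [0.001,0,0.008,0,0,0]

```text
time_s: 14.25
position: [0.5727, 0.1886, 0.1793]
tcp_rot: [-0.0, 0.999, -0.043, 0.0]
contact_force: [-0.2, -0.9, 2.7]
opening: 0.0325
```

Request:
servo_tool:
  rows:
    - [0,0,0.001,0,0,0]
    - [0,0,0.002,0,0,0]
    - [0,0,0.003,0,0,0]
    - [0,0,0.0035,0,0,0]
    - [0,0,0.0035,0,0,0]
    - [0,0,0.0035,0,0,0]
    - [0,0,0.0035,0,0,0]

```text
time_s: 14.83
position: [0.5727, 0.1886, 0.1758]
tcp_rot: [-0.0, 0.999, -0.043, 0.0]
contact_force: [-0.2, -0.7, 5.8]
opening: 0.0322
```

```bash
python3 -c "
from h import *
st()
S=snap('scene','s10')
big=lambda I,x0,y0,x1,y1,f:cv2.resize(I[y0:y1,x0:x1],None,fx=f,fy=f,interpolation=cv2.INTER_CUBIC)
cv2.imwrite('pics/c10.png',cv2.cvtColor(big(S['img'],330,60,460,210,4),cv2.COLOR_RGB2BGR))
for n in('scene0','s3','s9','s10'):
    C=cloud(load(n));q=C[120:190,355:420].reshape(-1,3);r=np.hypot(q[:,0]-.5750,q[:,1]-.1875)
    o=q[(q[:,2]>.12)&(q[:,2]<.148)&(r<.032)&(r>.0235)&(q[:,0]>.585)]
    o=o[o[:,2]>np.percentile(o[:,2],95)-.012]
    print(n,len(o),np.percentile(o[:,2],[50,80,90,95]).round(4))
C=cloud(load('s10'));m=cv2.inRange(cv2.cvtColor(load('s10')['img'],cv2.COLOR_RGB2HSV),(105,120,60),(130,255,255))>0
q=C[m];q=q[(q[:,2]>.15)&(q[:,2]<.3)];print(q.max(0),q.min(0))
"
```

```text
time_s 14.8333
position [0.5727 0.1886 0.1758]
tcp_rot [-1.000e-04  9.991e-01 -4.250e-02  2.000e-04]
contact_force [-0.1609 -0.7365  5.8194]
opening 0.0322
joint_positions [ 0.1319  0.4878 -0.669   1.6836  0.3346  1.0871 -2.2937]
scene0 92 [0.1393 0.1404 0.141  0.1414]
s3 94 [0.1389 0.14   0.1405 0.141 ]
s9 97 [0.1387 0.1398 0.1405 0.1411]
s10 94 [0.1336 0.1349 0.1352 0.1354]
[0.60591074 0.20627781 0.27933752] [0.56384606 0.15682017 0.20291258]
```

View pics/c10.png

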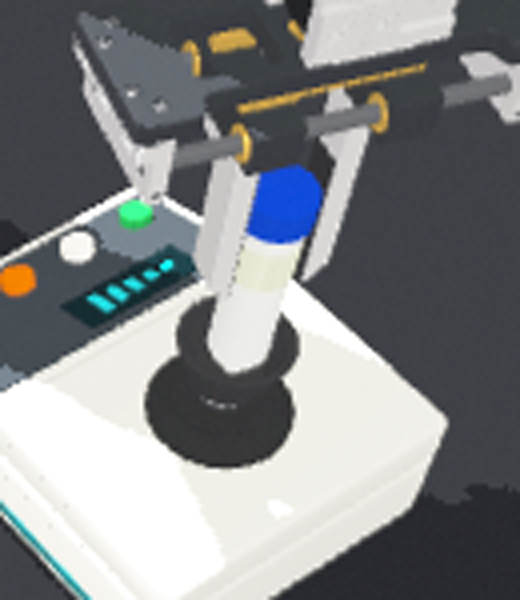

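The cup's rim has dropped about 5 mm (depth 0.140 to 0.135) at roughly 6 N, with the tube upright and fingers well clear of the cup. Holding for over 3 s.

Request:
servo_tool:
  rows:
    - [0,0,0,0,0,0]
    - [0,0,0,0,0,0]
    - [0,0,0,0,0,0]
    - [0,0,0,0,0,0]
    - [0,0,0,0,0,0]
    - [0,0,0,0,0,0]
    - [0,0,0,0,0,0]
    - [0,0,0,0,0,0]

```text
time_s: 15.55
position: [0.5728, 0.1886, 0.1758]
tcp_rot: [-0.0, 0.999, -0.043, 0.0]
contact_force: [-0.5, -0.7, 5.8]
opening: 0.0325
```

Request:
servo_tool:
  rows:
    - [0,0,0,0,0,0]
    - [0,0,0,0,0,0]
    - [0,0,0,0,0,0]
    - [0,0,0,0,0,0]
    - [0,0,0,0,0,0]
    - [0,0,0,0,0,0]
    - [0,0,0,0,0,0]
    - [0,0,0,0,0,0]

```text
time_s: 16.22
position: [0.5727, 0.1887, 0.1758]
tcp_rot: [-0.0, 0.999, -0.042, 0.0]
contact_force: [1.2, -0.8, 5.5]
opening: 0.0327
```

Request:
servo_tool:
  rows:
    - [0,0,0,0,0,0]
    - [0,0,0,0,0,0]
    - [0,0,0,0,0,0]
    - [0,0,0,0,0,0]
    - [0,0,0,0,0,0]
    - [0,0,0,0,0,0]
    - [0,0,0,0,0,0]
    - [0,0,0,0,0,0]

```text
time_s: 16.88
position: [0.5728, 0.1886, 0.1758]
tcp_rot: [-0.0, 0.999, -0.043, 0.0]
contact_force: [-0.0, -0.9, 6.2]
opening: 0.0323
```

Request:
servo_tool:
  rows:
    - [0,0,0,0,0,0]
    - [0,0,0,0,0,0]
    - [0,0,0,0,0,0]
    - [0,0,0,0,0,0]
    - [0,0,0,0,0,0]
    - [0,0,0,0,0,0]
    - [0,0,0,0,0,0]
    - [0,0,0,0,0,0]

```text
time_s: 17.55
position: [0.5728, 0.1886, 0.1758]
tcp_rot: [-0.0, 0.999, -0.043, 0.0]
contact_force: [-1.1, -0.1, 5.5]
opening: 0.0325
```

Request:
servo_tool:
  rows:
    - [0,0,0,0,0,0]
    - [0,0,0,0,0,0]
    - [0,0,0,0,0,0]
    - [0,0,0,0,0,0]
    - [0,0,0,0,0,0]
    - [0,0,0,0,0,0]
    - [0,0,0,0,0,0]
    - [0,0,0,0,0,0]

```text
time_s: 18.22
position: [0.5727, 0.1886, 0.1758]
tcp_rot: [-0.0, 0.999, -0.043, 0.0]
contact_force: [0.2, -0.8, 5.5]
opening: 0.0328
```

```bash
python3 -c "
from h import *
from scipy.optimize import least_squares
st()
S=snap('scene','s11')
cv2.imwrite('pics/c11.png',cv2.cvtColor(S['img'],cv2.COLOR_RGB2BGR))
C=cloud(S);q=C[120:190,355:420].reshape(-1,3);r=np.hypot(q[:,0]-.5750,q[:,1]-.1875)
o=q[(q[:,2]>.12)&(q[:,2]<.148)&(r<.032)&(r>.0235)&(q[:,0]>.585)]
o=o[o[:,2]>np.percentile(o[:,2],95)-.012]
print('rim',np.percentile(o[:,2],[50,80,90,95]).round(4))
P=C[60:170,370:440].reshape(-1,3);d=np.hypot(P[:,0]-.5755,P[:,1]-.188)
for lo in(.142,.152,.162,.172,.182):
    p=P[(P[:,2]>lo)&(P[:,2]<lo+.01)&(d<.018)]
    if len(p)>5: print(lo,len(p),least_squares(lambda c:np.hypot(p[:,0]-c[0],p[:,1]-c[1])-.0145,[.57,.188],loss='soft_l1',f_scale=.001).x.round(4))
S0=load('scene0')
from meas import blob
cap=dict(yellow=((22,120,80),(35,255,255)),red=((0,150,80),(7,255,255)))
for k in cap: print(k,blob(S0['img'],*cap[k],(180,140,240,240))[0],blob(S['img'],*cap[k],(180,140,240,240))[0])
"
```

```text
time_s 18.2167
position [0.5727 0.1886 0.1758]
tcp_rot [-1.000e-04  9.991e-01 -4.250e-02  2.000e-04]
contact_force [ 0.1874 -0.7967  5.5183]
opening 0.0328
joint_positions [ 0.1319  0.4877 -0.669   1.6836  0.3346  1.0871 -2.2937]
rim [0.1335 0.1351 0.1357 0.1358]
0.142 55 [0.5754 0.1885]
0.152 62 [0.5755 0.1888]
0.162 54 [0.5754 0.1886]
0.172 57 [0.5754 0.1889]
0.182 59 [0.5759 0.1887]
yellow [204.55379747 188.54113924] [204.67540984 188.62295082]
red [198.29830508 163.0779661 ] [198.3003413  163.09897611]
```

View pics/c11.png

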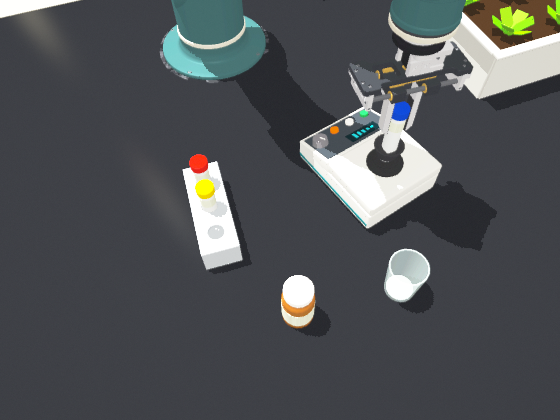

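The tube is upright within 1° and within about 1.5 mm of the cup axis. The cup is about 5 mm down, and everything else is where it was: red (199,163), yellow (205,188), bottle (298,300), beaker (407,275). Handing in.

```bash
python3 -c "
from h import *
print(robot.close_job())"
```

```text
the job is handed in; nothing more can be done
None
```

I pressed the green standby key to its stop and let it spring back, then pressed the white touch-mode key the same way. I then lifted the blue-capped tube out of the rack and pressed it upright into the cup. I held it there for over 3 s and handed the job in at about 18 s, still gripping and pressing; no verdict is reported.

**Last checks:**
- **Cup:** its rim had sunk about 5 mm (0.140 to 0.135 m by depth), and the force above baseline was about 6 N, steady over the hold.
- **Tube:** its axis was within about 1.5 mm of the cup axis and within 1° of vertical. The fingertips were about 40 mm above the cup rim.
- **Left alone:** the red and yellow caps had moved less than 0.2 pixel. By eye, the bottle, beaker and dial had not moved, and the keys were up.

**One reading disagreed:** the gripper showed 32 mm across on the tube, between the body's 29 mm and the cap's 34 mm. I could not tell which part it was holding, but I saw no sign of slipping under load.

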